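# Load a cell into the sprung bay of a charger

### The arm

A 6-joint arm with a two-finger parallel gripper is mounted at the origin on a cart in front of the work surface, level with it; the furniture and walls round the work are solid. World frame = base frame: x ahead of the robot, y to its left, z up, the work surface at z = 0. Lengths are in m, angles in rad, forces in N, time in s.
With the tool pointing down it reaches from about 0.3 to 0.775 m from the base axis. Payload 14.6 kg.
Tool frame: the origin (TCP) lies on the centre line of the jaws, within the pads' length; the fingertips stand 17 mm ahead of it and the grasp point (between the pads) lies 2 mm behind it; z points along the fingers, x is the direction in which the jaws open and shut, and the axes are right-handed (so a half turn about z gives the same grasp; the last joint's range is limited). The gripper opens to 94 mm and grips with 3 to 60 N. Pads are 16 mm wide; open, the fingers measure 119 mm over their backs; the gripper's body (75 mm by 177 mm) begins 78 mm behind the grasp point.
Start: joints at [1.271, 0.3, 1.521, -0, 1.321, -0.067], TCP at [0.127, 0.535, 0.222] pointing down, gripper open.
Joint ranges: [-3.03, 3.03], [-0.79, 2.21], [0.23, 2.52], [-1.04, 4.18], [0, 3.07], [-2.55, 2.55]. Speed limits (rad/s): [2.22, 2.22, 2.57, 3.14, 3.14, 3.14].

### API

Orientations are given as [roll, pitch, yaw] about the fixed x, y, z axes, in that order (R = Rz(yaw) Ry(pitch) Rx(roll)).
In Python, from station import ctrl gives the robot as it stands. The module is installed in compiled form; this text tells all that it offers.
- The arm moves only by the tool drive_tool, never from a script. Its argument "increments" is a list of rows, each a list of 3 entries, a list of its own where there are three numbers: the turn, a rotation vector about the tool's x, y, z in degrees, then the shift along the tool's x, y, z in mm, then the opening, from 0 (shut) to 1 (fully open). In form: [[[ax, ay, az], [dx, dy, dz], hand], ...]. A call has 1 to 20 rows; each row shifts and turns the commanded pose from where the row before left it, along the tool's axes as they then stand; what a row does not reach is not made up. A row lasts 1/8 s, in which the tool goes at most 62.5 mm and 10.7 degrees, less where a joint would pass 70% of its speed; a pose out of reach is approached as far as the arm can. A call with a gripper value outside its range is refused whole. The fingers move at their own pace and stop on an object; "squeeze" is the grip in N (left out, the last holds). Time passes only in rows, so rows that do not move let the fingers close. It gives the time, the measured TCP pose, the force and the opening at its end, in the units of the state.
- ctrl.get_obs(): the state, without advancing time (a new reading comes with each control period).
- ctrl.camera(name): name is "scene" or "top" or "wrist"; returns the picture (420x560x3 uint8, red, green, blue); there is no depth.
- ctrl.calibration(name): a dict with "fx", "fy", "cx", "cy" (pixels), "k1" (the pictures are not rectified: a ray, as slopes to the right and down, at radius r is drawn at 1 + k1 r^2 times it, then the intrinsics apply), "rvec" (rotation vector, rad) and "tvec" (3), from world to camera coordinates, as OpenCV has them. Camera axes: x right, y down, z forward; pixel columns grow to the right and rows downward; lengths in m; the calibration is good to about 2 mm. A picture is of the moment at which its call begins: read the wrist's pose just before it. calibration takes no time and is no camera call; for the wrist camera it gives the pose at the moment of the call.
- ctrl.hand_in(): hands the job in, once; it reports no verdict.
The state is a dict: "time_s": time; "qpos": joint angles; "joint_vel": joint speeds; "tau": joint torques, N m; "ee_pos": TCP position; "eef_rot": TCP orientation; "force": force on the tool from outside, world axes, zero at the start; "moment": the same for the moment, N m; "grip_width": finger opening in m.
Only numpy, scipy, OpenCV 4.12 (cv2) and the standard library are available. Lean on these libraries where they do the work, as an engineer would, in place of code of your own. Each camera call takes 0.05 s, during which the arm holds its last target.

### The job

Load the loose cell from its caddy into the empty bay of the cell charger. Tip the cell with its post end up, press its flat end against the sprung contact and push that back, then tip the post end down into its slot and let go, so that the cell lies level and fully home with the post against the fixed contact. Be gentle: do not ram the sprung contact against its stop or force the cell into its bay, and leave the other things on the bench where they are.

Things in the scene. Friction and masses are not known exactly. Their poses are not given: they have to be found in the camera images.
- cell_center (a point): the loose round cell, grey sleeve, 0.15 kg: point on its axis, half-way along its whole length of 74 mm. Own x axis runs from the flat end (x = -37 mm) to the tip of the steel post (+37 mm); it may be rolled about it. Body 32 mm in diameter from x = -37 to +29, post 14 mm in diameter from +29 to +37. Starts level in the caddy, axis 26 mm above the bench
- cell_post (a point): centre of the end face of the cell's post (cell x = +37 mm), axes as cell_center
- caddy: low black caddy, fixed, 90 mm long, origin on the bench under its middle; the cell lies along its x axis between end walls 22 mm high and low rails 18 mm high; the sides are open along the middle 34 mm (cell x = -20 to +16), so that fingers fit beside the cell
- bay (a point): middle of the charger's empty bay (where cell_center ends) when its module stands mid-way; 34 mm above the bench. Own x axis level, along the bay from the sprung contact (nearer the robot) to the fixed one; y left, z up. The module, with both contacts, slides along x and is clamped up to 6 mm either way of this (not tracked: find it by feel or by eye), so all x below hold +-6 mm, alike for the whole module
- charger: steel base plate 194 x 136 mm screwed to the bench, origin on the bench under its middle, axes as bay; on it two black cell modules side by side, each clamped with a knurled screw. The right module (y = -33 mm) is empty, the left one (y = +33 mm) holds a fixed cell that is charging.
- contact_end (a point): nominal place (bay x = -31 mm, module mid-way, not moving) of the sprung contact's apex: a brass pin with a ball end of 8 mm radius on the bay axis. From there it goes back 6 mm with the cell home, 8 mm to its stop. It needs about 2 N to start and 1.8 N per mm more: 13 N with the cell home, 16 N at the stop. Wall behind it: face at bay x = -47, top 10 mm above the axis
- slot_end (a point): nominal place (bay x = +37 mm, module mid-way) of the fixed contact's face, on the bay axis; the post's end rests on it. It stands in an open-topped slot, 18 mm wide, in a block with its face at bay x = +31.5 and its top 6 mm above the axis. From the free sprung contact to here is 68 mm, 6 mm less than the cell
- floor_mid (a point): middle of the bay's floor, 16 mm below the axis. Rails 33 mm apart, tops 7 mm below the axis, centre the cell at bay x = -46 to -22 and +13.5 to +31.5; between the rails is finger room on both sides, down to 24 mm below the axis
- screwdriver_2: yellow-handled screwdriver lying across the bench, 183 mm long, 26 high; a bystander beyond the caddy
- nail_tin: round tin with a dark lid, 73 mm across, 60 high; a bystander, left behind the charger
- tape_measure: tape measure lying on its side, 64 x 89 x 33 mm; a bystander at the right
- sanding_block: sanding block, 66 x 110 x 33 mm; a bystander at the right
- pencil: pencil lying across the bench near its front edge, 173 mm long, 7 thick; a bystander
Not all that is in view belongs to the job. Of the things shaped like the part that bears cell_center, the grey one is meant.

How it is judged:
On the way:
1. the flat end presses the sprung contact back with over 8 N while the post is still over 8 mm above its place (contact force between cell and charger above 8 N and z of cell_post in the frame of bay above 0.008 m and x of cell_post in the frame of bay above 0.015 m and distance between cell_center and bay below 0.04 m), for 0.2 s.
At the end, for the whole second after the job is handed in: the cell lies level between the contacts, post towards the fixed one: axis within 2.5 mm in height, 3.5 mm sideways and 0.06 rad of the bay's, within 9 mm of bay lengthwise (the module's setting), and gripped by the spring: over 20 N on the charger, all touching faces added (x of cell_center in the frame of bay between -0.009 and 0.009 m and y of cell_center in the frame of bay between -0.0035 and 0.0035 m and z of cell_center in the frame of bay between -0.0025 and 0.0025 m and x of cell_post in the frame of bay above 0.027 m and z of cell_post in the frame of bay between -0.0025 and 0.0025 m and angle between the x axis of cell_center and the x axis of bay, either way round below 0.06 rad and contact force between cell and charger above 20 N).
It fails at once if the cell is pressed on the charger with over 20 N while its post is still over 24 mm above its place (contact force between cell and charger above 20 N and z of cell_post in the frame of bay above 0.024 m).
It fails at once if a bystander is moved by over 20 mm (distance of any of screwdriver_2, nail_tin, tape_measure, sanding_block, pencil from where it was at the start of the episode above 0.02 m).
It fails at once if the cell is pressed into the charger with over 42 N, all touching faces added (contact force between cell and charger above 42 N).
It also fails if it takes over 72 s, if anything falls off the work surface, if the arm or the gripper's body presses on something with over 40 N, if the wrist force passes 120 N, or if a joint passes its speed limit or range.

## Working session

There is one attempt and no reset: what is moved stays moved. The work goes in short steps, Python scripts to look and compute and a tool call to move; the robot and the scene stay as the last step left them, time stands still between calls to the robot, and variables do not carry over. Pictures are saved under pics/ and viewed, and the job is handed in when it is done.

Besides the shell and the picture viewer there is one more tool, called after "Request:" in YAML: its name, and indented under it one key for each argument. drive_tool: Moves the arm, as the interface text tells. Its arguments: {"type":"object","properties":{"increments":{"type":"array"},"squeeze":{"type":"number"}},"required":["increments"]}

```bash
mkdir -p pics; python3 - <<'E'
from station import ctrl
import cv2
print(ctrl.get_obs())
for n in ["scene","top","wrist"]:
    im=ctrl.camera(n); cv2.imwrite(f"pics/{n}0.png",im[:,:,::-1]); print(n,ctrl.calibration(n))
E
```

```text
{'time_s': 0.0, 'qpos': array([ 1.27140987e+00,  3.00488679e-01,  1.52159382e+00,  5.15805968e-06,
        1.32065432e+00, -6.65901669e-02]), 'joint_vel': array([-6.01309333e-04, -1.91462328e-04,  1.74597924e-04,  1.43337280e-04,
        1.25851936e-03,  2.27679519e-07]), 'tau': array([-1.68480554e-03, -5.31812561e+01, -3.52721214e+01,  7.07562268e-02,
        2.46234139e-02, -1.05894815e-04]), 'ee_pos': array([0.12681091, 0.53493772, 0.22187127]), 'eef_rot': array([-3.14151153e+00,  1.14129878e-03,  1.33799880e+00]), 'force': array([ 0.00777302, -1.02690638, -0.43377813]), 'moment': array([-0.01489164,  0.00362553, -0.00655899]), 'grip_width': 0.09374132493891336}
scene {'fx': 483.71338704366457, 'fy': 483.71338704366457, 'cx': 281.77374343550844, 'cy': 211.94121576164912, 'k1': 0.0298673733189671, 'rvec': array([ 0.92498214, -2.29728454,  1.26396224]), 'tvec': array([0.32725242, 0.29027813, 1.04787873])}
top {'fx': 415.16696065839153, 'fy': 415.16696065839153, 'cx': 280.3858029215378, 'cy': 209.80389905995838, 'k1': 0.038359686532204715, 'rvec': array([ 2.18409399, -2.15910144,  0.11458145]), 'tvec': array([-0.10193362,  0.55456205,  1.05366423])}
wrist {'fx': 297.1530354747303, 'fy': 297.1530354747303, 'cx': 277.25217263647806, 'cy': 207.98550097832236, 'k1': -0.02767486861779248, 'rvec': array([-2.31258525, -1.82849228, -0.21508301]), 'tvec': array([-0.550156  , -0.02393615,  0.39006597])}
```

View pics/scene0.png

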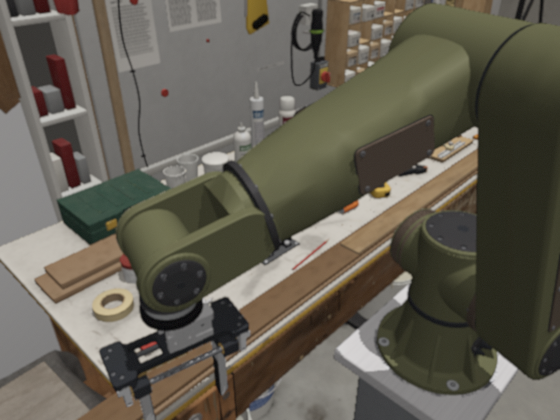

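View pics/top0.png

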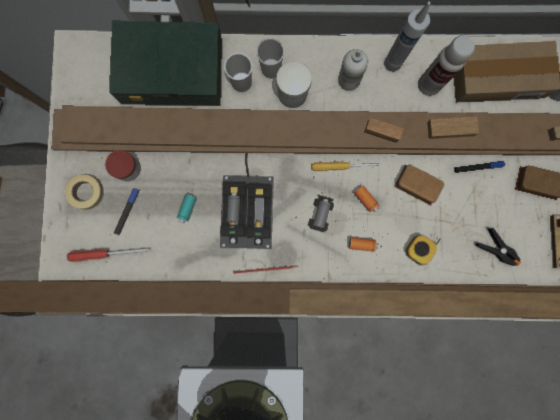

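View pics/wrist0.png

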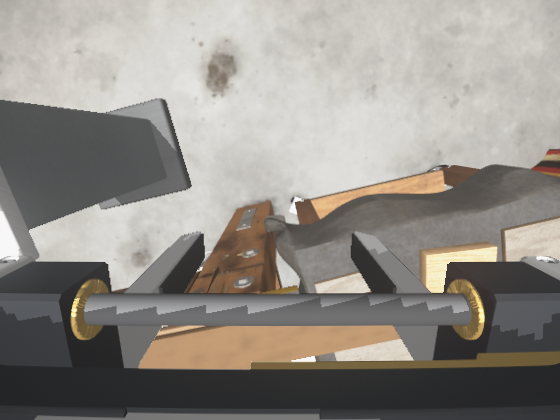

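```bash
cat > h.py <<'E'
import numpy as np, cv2
from scipy.spatial.transform import Rotation as Rn
def cal(ctrl,n): return ctrl.calibration(n)
def ray(c,u,v):
    x=(u-c['cx'])/c['fx'];y=(v-c['cy'])/c['fy']
    xd=np.array([x,y]);p=xd.copy()
    for _ in range(30): p=xd/(1+c['k1']*(p@p))
    R=cv2.Rodrigues(np.asarray(c['rvec']))[0]
    return -R.T@c['tvec'], R.T@np.array([p[0],p[1],1.])
def atz(c,u,v,z):
    o,d=ray(c,u,v); return o+d*(z-o[2])/d[2]
def proj(c,P):
    R=cv2.Rodrigues(np.asarray(c['rvec']))[0]; q=R@np.asarray(P)+c['tvec']; p=q[:2]/q[2]; p=p*(1+c['k1']*(p@p))
    return np.array([c['cx']+c['fx']*p[0],c['cy']+c['fy']*p[1]])
E
python3 - <<'E'
from h import *
from station import ctrl
im=cv2.imread('pics/top0.png')
cv2.imwrite('pics/top0c.png',cv2.resize(im[160:260,205:345],None,fx=5.7,fy=5.7,interpolation=cv2.INTER_CUBIC))
c=ctrl.calibration('top')
print(atz(c,247,212,0.0),atz(c,320,213,.026))
o,_=ray(c,0,0);print(o)
E
```

```text
[ 0.55162103 -0.00653939  0.        ] [ 0.54876236 -0.19903021  0.026     ]
[ 0.44655423 -0.09140975  1.10470422]
```

View pics/top0c.png

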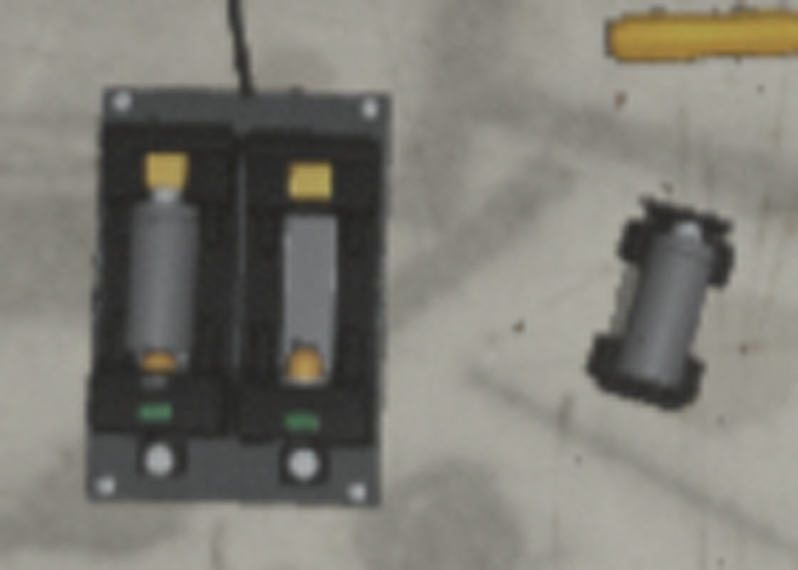

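```bash
python3 - <<'E'
from h import *
from station import ctrl
o=ctrl.get_obs();R=Rn.from_euler('xyz',o['eef_rot']).as_matrix()
c=ctrl.calibration('wrist');p,d=ray(c,c['cx'],c['cy'])
print(R); print(R.T@(p-o['ee_pos'])*1000, R.T@d)
c=ctrl.calibration('top')
def cr(x,y): return 205+x/5.7-.4,160+y/5.7-.4
for x,y in [(104,90),(390,96),(380,505),(88,498)]: print('plate',atz(c,*cr(x,y),.005))
a=atz(c,*cr(687,232),.03);b=atz(c,*cr(655,380),.03)
print(a,b,np.degrees(np.arctan2(*(a-b)[1::-1])))
tgt=np.array([.50,-.10,.33]);print('shift',R.T@(tgt-o['ee_pos'])*1000)
E
```

```text
[[ 2.30696917e-01  9.73025627e-01 -2.48343030e-04]
 [ 9.73025320e-01 -2.30697042e-01 -7.76027886e-04]
 [-8.12387023e-04 -6.26168151e-05 -9.99999668e-01]]
[   0.70232638  -67.80642171 -162.10344758] [-4.95854547e-04  2.33703300e-01  9.72307833e-01]
plate [0.6489565  0.05963185 0.005     ]
plate [ 0.6478008  -0.07486026  0.005     ]
plate [ 0.45604188 -0.07273806  0.005     ]
plate [0.45781544 0.06218448 0.005     ]
[ 0.58180517 -0.21194077  0.03      ] [ 0.51383519 -0.19741799  0.03      ] -12.060734053083738
shift [-531.86947909  509.58466873 -107.55857549]
```

```bash
python3 - <<'E'
from h import *
from station import ctrl
o=ctrl.get_obs();R=Rn.from_euler('xyz',o['eef_rot']).as_matrix()
tgt=np.array([.58,-.12,.27]);print('shift',R.T@(tgt-o['ee_pos'])*1000)
E
```

```text
shift [-532.82548891  592.04441675  -47.56294229]
```

Request:
drive_tool:
  increments:
    - [[0,0,0],[-14,15,-5],1]
    - [[0,0,0],[-28,31,-8],1]
    - [[0,0,0],[-28,31,-8],1]
    - [[0,0,0],[-28,31,-8],1]
    - [[0,0,0],[-28,31,-8],1]
    - [[0,0,0],[-28,31,-8],1]
    - [[0,0,0],[-28,31,-3],1]
    - [[0,0,0],[-28,31,0],1]
    - [[0,0,0],[-28,31,0],1]
    - [[0,0,0],[-28,31,0],1]
    - [[0,0,0],[-28,31,0],1]
    - [[0,0,0],[-28,31,0],1]
    - [[0,0,0],[-28,31,0],1]
    - [[0,0,0],[-28,31,0],1]
    - [[0,0,0],[-28,31,0],1]
    - [[0,0,0],[-28,31,0],1]
    - [[0,0,0],[-28,31,0],1]
    - [[0,0,0],[-28,31,0],1]
    - [[0,0,0],[-28,31,0],1]
    - [[0,0,0],[-15,19,0],1]

```text
time_s: 2.65
ee_pos: [0.5797, -0.1225, 0.2704]
eef_rot: [-3.141, 0.0, 1.336]
force: [-1.0, 0.3, 0.6]
grip_width: 0.0937
```

```bash
cat > look.py <<'E'
import sys,pickle
from h import *
from station import ctrl
n,f=sys.argv[1:3]
o=ctrl.get_obs();c=ctrl.calibration(n);im=ctrl.camera(n)
cv2.imwrite(f'pics/{f}.png',im[:,:,::-1]);pickle.dump((c,o),open(f'pics/{f}.pkl','wb'))
print(o['time_s'],o['ee_pos'].round(4),o['eef_rot'].round(4),o['force'].round(2),round(o['grip_width'],4))
E
python3 look.py wrist w1
```

```text
2.65 [ 0.5797 -0.1225  0.2704] [-3.1412e+00  2.0000e-04  1.3364e+00] [-1.03  0.25  0.56] 0.0937
```

View pics/w1.png

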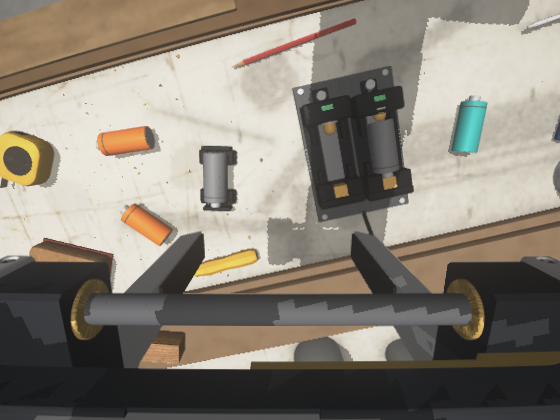

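```bash
cat > crop.py <<'E'
import sys,cv2
f,x0,y0,x1,y1,s=sys.argv[1],*map(float,sys.argv[2:7])
im=cv2.imread(f'pics/{f}.png')[int(y0):int(y1),int(x0):int(x1)]
im=cv2.resize(im,None,fx=s,fy=s,interpolation=cv2.INTER_CUBIC)
g=int(10*s)
for i in range(0,im.shape[1],g): cv2.putText(im,str(int(x0+i/s)),(i,9),0,.32,(0,0,255),1); cv2.line(im,(i,10),(i,14),(0,0,255),1)
for i in range(0,im.shape[0],g): cv2.putText(im,str(int(y0+i/s)),(0,i+4),0,.32,(0,0,255),1)
cv2.imwrite(f'pics/{sys.argv[7]}.png',im)
E
python3 crop.py w1 190 135 250 220 7 w1a; python3 crop.py w1 285 60 420 225 3.6 w1b
```

```text
(no output)
```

View pics/w1a.png

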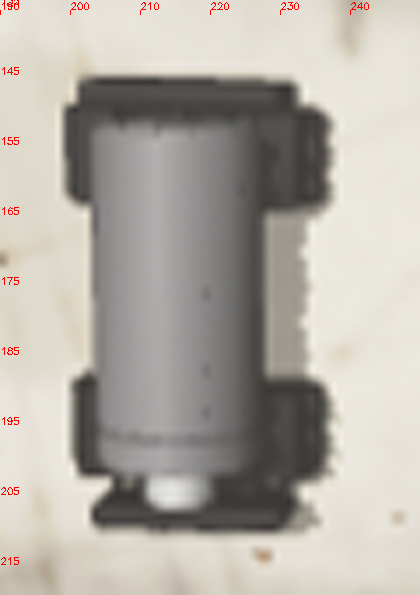

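View pics/w1b.png

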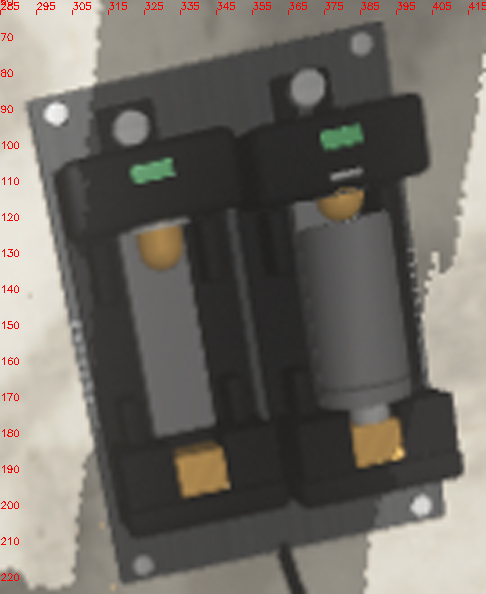

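```bash
python3 - <<'E'
from h import *
import pickle
c,o=pickle.load(open('pics/w1.pkl','rb'))
L1=atz(c,203.1,155,.026);R1=atz(c,226.9,155,.026);L2=atz(c,203.9,195,.026);R2=atz(c,227.5,195,.026)
print(L1,R1,np.linalg.norm(L1-R1))
m1=(L1+R1)/2;m2=(L2+R2)/2;print(m1,m2,np.degrees(np.arctan2(*(m2-m1)[1::-1])))
f=atz(c,215,152.4,.042);p=atz(c,215.7,207.7,.033);print(f,p,np.linalg.norm((f-p)[:2]),(f+p)/2)
# rails/caddy walls
# charger plate corners (crop scale 3.6) z .005
k=lambda x,y:(285+x/3.6-.4,60+y/3.6-.4)
P={n:atz(c,*k(*q),.006) for n,q in dict(nr=(27,102),nl=(380,22),fl=(443,515),fr=(122,583)).items()}
for n in P: print(n,P[n])
print('center',sum(P.values())/4, np.degrees(np.arctan2(*(P['fl']-P['nl'])[1::-1])),np.degrees(np.arctan2(*(P['fr']-P['nr'])[1::-1])), np.linalg.norm(P['fl']-P['nl']),np.linalg.norm(P['nr']-P['nl']))
# ball front apex, z=.034; block near face top z=.040; fixed contact
print('ball front',atz(c,*k(162,270),.034))
print('floor far corners',atz(c,*k(155,438),.018),atz(c,*k(217,428),.018),'near',atz(c,*k(120,232),.018))
print('block far edge L/R top', atz(c,*k(120,470),.04),atz(c,*k(135,510),.04))
print('fixed near top', atz(c,*k(175,455),.04),atz(c,*k(222,445),.04),atz(c,*k(183,497),.04),atz(c,*k(229,486),.04))
E
```

```text
[ 0.51387365 -0.20941192  0.026     ] [ 0.52143279 -0.17804358  0.026     ] 0.03226628566042729
[ 0.51765322 -0.19372775  0.026     ] [ 0.57083214 -0.20812331  0.026     ] -15.14696843379927
[ 0.51431258 -0.18934158  0.042     ] [ 0.58706254 -0.21135009  0.033     ] 0.07600612902585042 [ 0.55068756 -0.20034584  0.0375    ]
nr [ 0.45590328 -0.07179693  0.006     ]
nl [0.45836616 0.06213005 0.006     ]
fl [0.65039678 0.05921655 0.006     ]
fr [ 0.6480944  -0.07501417  0.006     ]
center [ 0.55319016 -0.00636613  0.006     ] -0.8692277543470951 -0.9590313336293989 0.1920527290233264 0.13394961894059368
ball front [ 0.52705745 -0.03915443  0.034     ]
floor far corners [ 0.58962079 -0.05150933  0.018     ] [ 0.59136586 -0.02718658  0.018     ] near [ 0.51035881 -0.04908506  0.018     ]
block far edge L/R top [ 0.59436516 -0.0694268   0.04      ] [ 0.61059987 -0.06701059  0.04      ]
fixed near top [ 0.59356742 -0.048405    0.04      ] [ 0.59392458 -0.03071311  0.04      ] [ 0.60989081 -0.04850636  0.04      ] [ 0.6097616  -0.03094704  0.04      ]
```

```bash
cat > sh.py <<'E'
import sys
from h import *
from station import ctrl
# args: x y z roll pitch yaw(deg): print rotvec (deg, tool) and shift (mm) after that turn
a=list(map(float,sys.argv[1:7]))
o=ctrl.get_obs();R=Rn.from_euler('xyz',o['eef_rot']);T=Rn.from_euler('xyz',a[3:],degrees=True)
print('turn',np.degrees((R.inv()*T).as_rotvec()).round(2))
d=np.array(a[:3])-o['ee_pos'];print('shift new frame',(T.inv().apply(d)*1000).round(1),'old frame',(R.inv().apply(d)*1000).round(1))
print(o['time_s'],o['ee_pos'].round(4),np.degrees(o['eef_rot']).round(2),o['force'].round(2),o['moment'].round(2),round(o['grip_width'],4))
E
python3 sh.py .5476 -.2002 .100 180 0 74.7
```

```text
turn [-0.02  0.03  1.83]
shift new frame [-82.3 -11.6 170.1] old frame [-81.8 -14.2 170.1]
2.7 [ 0.5806 -0.1239  0.2701] [-1.7998e+02  3.0000e-02  7.6530e+01] [ 2.38 -1.56  0.38] [-0.02 -0.08 -0.02] 0.094
```

Request:
drive_tool:
  increments:
    - [[0,0,1.8],[0,0,0],1]
    - [[0,0,0],[-10,-2,20],1]
    - [[0,0,0],[-20,-3,40],1]
    - [[0,0,0],[-20,-3,40],1]
    - [[0,0,0],[-20,-3,40],1]
    - [[0,0,0],[-12,-1,30],1]
    - [[0,0,0],[0,0,0],1]
    - [[0,0,0],[0,0,0],1]

```text
time_s: 3.7
ee_pos: [0.5475, -0.1956, 0.1023]
eef_rot: [3.14, 0.0, 1.307]
force: [-0.5, -0.0, 0.4]
grip_width: 0.0941
```

```bash
python3 look.py wrist w2;python3 sh.py .5476 -.2002 .100 180 0 74.7
```

```text
3.7 [ 0.5475 -0.1956  0.1023] [3.1396e+00 2.0000e-04 1.3067e+00] [-0.48 -0.02  0.35] 0.0941
turn [0.14 0.02 0.18]
shift new frame [-4.5  1.2  2.4] old frame [-4.5  1.1  2.4]
3.75 [ 0.5477 -0.1956  0.1024] [1.7986e+02 2.0000e-02 7.4880e+01] [-0.06  0.5  -0.61] [-0.02 -0.02 -0.05] 0.094
```

View pics/w2.png

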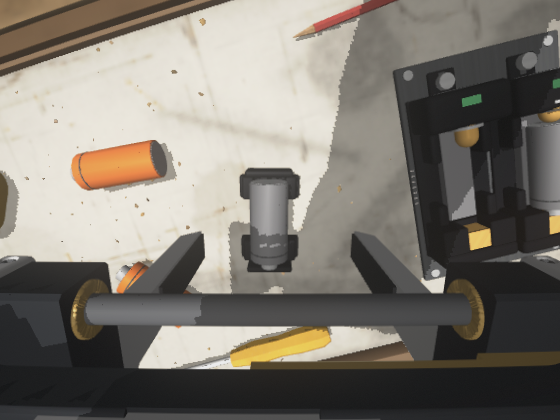

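```bash
python3 crop.py w2 235 160 305 275 5 w2a
```

```text
(no output)
```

View pics/w2a.png

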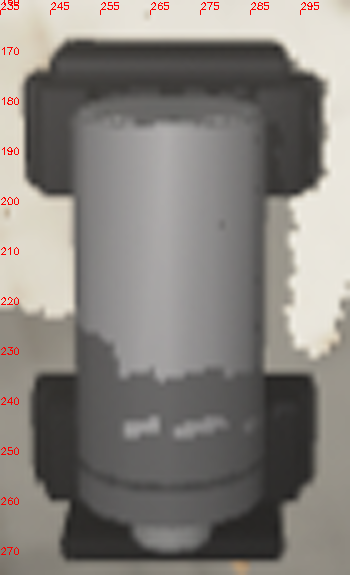

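```bash
python3 - <<'E'
from h import *
import pickle
c,o=pickle.load(open('pics/w2.pkl','rb'))
L1=atz(c,249.8,190,.026);R1=atz(c,287.8,190,.026);L2=atz(c,250.8,250,.026);R2=atz(c,287.8,250,.026)
m1=(L1+R1)/2;m2=(L2+R2)/2;print(np.linalg.norm(L1-R1),np.linalg.norm(L2-R2),m1,m2,np.degrees(np.arctan2(*(m2-m1)[1::-1])))
f=atz(c,268.7,184.5,.042);p=atz(c,269.4,270.6,.033);print(f,p,np.linalg.norm((f-p)[:2]),np.degrees(np.arctan2(*(p-f)[1::-1])),(f+p)/2)
E
```

```text
0.030903619455378353 0.031630829961086675 [ 0.52127299 -0.1950086   0.026     ] [ 0.57149371 -0.20851871  0.026     ] -15.056945479968098
[ 0.51454945 -0.19274706  0.042     ] [ 0.5867748  -0.21247738  0.033     ] 0.07487180314453029 -15.279107842528331 [ 0.55066213 -0.20261222  0.0375    ]
```

Request:
drive_tool:
  increments:
    - [[0,0,0],[-6,2,10],1]
    - [[0,0,0],[0,0,20],1]
    - [[0,0,0],[0,0,20],1]
    - [[0,0,0],[0,0,20],1]
    - [[0,0,0],[0,0,8],1]
    - [[0,0,0],[0,0,0],1]
    - [[0,0,0],[0,0,0],1]

```text
time_s: 4.62
ee_pos: [0.5477, -0.2026, 0.0232]
eef_rot: [3.14, 0.0, 1.307]
force: [1.0, -0.1, -0.1]
grip_width: 0.094
```

```bash
python3 sh.py .5478 -.2020 .024 180 0 74.9
```

```text
turn [ 0.06  0.01 -0.04]
shift new frame [ 0.6 -0.1 -0.8] old frame [ 0.6 -0.1 -0.8]
4.625 [ 0.5477 -0.2026  0.0232] [1.7994e+02 1.0000e-02 7.4860e+01] [ 1.05 -0.05 -0.05] [-0.09  0.01  0.03] 0.094
```

Request:
drive_tool:
  increments:
    - [[0,0,0],[0.6,0,-0.8],0.7]
    - [[0,0,0],[0,0,0],0.5]
    - [[0,0,0],[0,0,0],0.4]
    - [[0,0,0],[0,0,0],0.3]
    - [[0,0,0],[0,0,0],0.1]
    - [[0,0,0],[0,0,0],0]
    - [[0,0,0],[0,0,0],0]
    - [[0,0,0],[0,0,0],0]
    - [[0,0,0],[0,0,0],0]
  squeeze: 40

```text
time_s: 5.75
ee_pos: [0.5474, -0.2027, 0.0236]
eef_rot: [3.141, 0.001, 1.306]
force: [-1.6, -6.6, 1.8]
grip_width: 0.0311
```

```bash
python3 sh.py .5478 -.2020 .024 180 0 74.9
```

```text
turn [ 0.04  0.07 -0.05]
shift new frame [ 0.8  0.1 -0.4] old frame [ 0.8  0.1 -0.5]
5.75 [ 0.5474 -0.2027  0.0236] [1.7996e+02 7.0000e-02 7.4850e+01] [-1.59 -6.6   1.83] [-1.12  0.39  0.  ] 0.0311
```

Request:
drive_tool:
  increments:
    - [[0,0,0],[0,0,-5],0]
    - [[0,0,0],[0,0,-15],0]
    - [[0,0,0],[0,0,-30],0]
    - [[0,0,0],[0,0,-30],0]
    - [[0,0,0],[0,0,-20],0]
    - [[0,0,0],[0,0,0],0]
    - [[0,0,0],[0,0,0],0]

```text
time_s: 6.62
ee_pos: [0.5472, -0.2016, 0.1227]
eef_rot: [-3.141, -0.0, 1.307]
force: [0.2, 0.5, -1.3]
grip_width: 0.0308
```

```bash
python3 look.py wrist w3; python3 crop.py w3 200 150 360 350 3 w3a
```

```text
6.625 [ 0.5472 -0.2016  0.1227] [-3.1407e+00 -2.0000e-04  1.3066e+00] [ 0.16  0.54 -1.29] 0.0308
```

View pics/w3a.png

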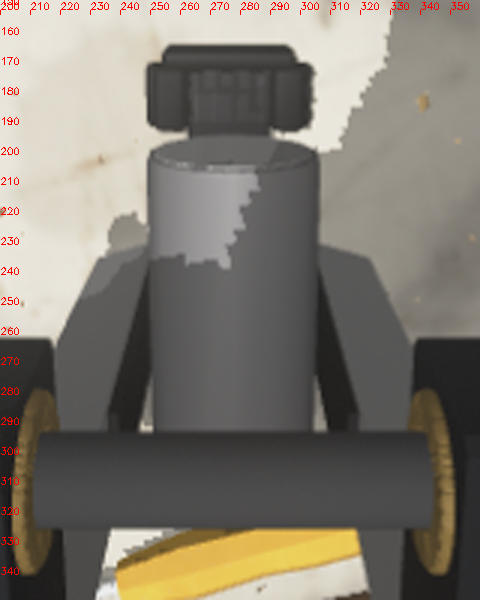

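```bash
python3 - <<'E'
from h import *
import pickle
c,o=pickle.load(open('pics/w3.pkl','rb'))
R=Rn.from_euler('xyz',o['eef_rot']).as_matrix()
def tool(u,v,zt):
    p,d=ray(c,u,v);p=R.T@(p-o['ee_pos']);d=R.T@d
    return (p+d*(zt-p[2])/d[2])*1000
print(tool(278,207.3,-.018),tool(249.5,206,-.002),tool(306.3,206,-.002),tool(277.5,195,.014), tool(250.5,290,-.002),tool(304.5,290,-.002))
for zt in (-6e-3,-2e-3,2e-3): print(tool(278,207.3,zt-.016),tool(278,195,zt+.016))
E
```

```text
[  0.99447993 -33.54344139 -18.        ] [-14.74511685 -30.47552017  -2.        ] [ 16.68987763 -30.47678033  -2.        ] [  0.75694366 -33.55674051  14.        ] [-15.30865124  20.85006668  -2.        ] [16.82439967 20.84468201 -2.        ]
[  0.98597223 -34.49517493 -22.        ] [  1.05015341 -34.33525137  10.        ]
[  0.99447993 -33.54344139 -18.        ] [  1.05857092 -33.5567484   14.        ]
[  1.00298762 -32.59170785 -14.        ] [  1.06698843 -32.77824544  18.        ]
```

```bash
python3 sh.py .60 -.04 .15 180 0 89.1
```

```text
turn [ -0.08  -0.03 -14.24]
shift new frame [162.4  50.4 -27.6] old frame [169.8   8.9 -27.6]
6.675 [ 0.5471 -0.2016  0.1224] [-1.7992e+02 -2.0000e-02  7.4860e+01] [-0.38 -0.63 -1.11] [0.   0.02 0.01] 0.0313
```

Request:
drive_tool:
  increments:
    - [[0,0,-3.2],[8,0,-10],0]
    - [[0,0,-4],[17,3,-10],0]
    - [[0,0,-4],[28,6,-8],0]
    - [[0,0,-3],[30,9,0],0]
    - [[0,0,0],[30,10,0],0]
    - [[0,0,0],[28,10,0],0]
    - [[0,0,0],[16,7,0],0]
    - [[0,0,0],[4,3,0],0]
    - [[0,0,0],[0,0,0],0]
    - [[0,0,0],[0,0,0],0]

```text
time_s: 7.92
ee_pos: [0.6079, -0.0452, 0.1512]
eef_rot: [-3.141, 0.0, 1.554]
force: [0.1, -0.0, -1.8]
grip_width: 0.0314
```

```bash
python3 look.py wrist w4; python3 sh.py .60 -.04 .15 180 0 89.1
```

```text
7.925 [ 0.6079 -0.0452  0.1512] [-3.1414e+00  1.0000e-04  1.5535e+00] [ 0.14 -0.04 -1.81] 0.0314
turn [-0.01  0.   -0.09]
shift new frame [ 5.  -8.   1.2] old frame [ 5.  -8.   1.2]
7.975 [ 0.608  -0.0451  0.1512] [-179.99    0.     89.01] [-0.01 -0.58 -0.75] [ 0.02 -0.02 -0.04] 0.0313
```

View pics/w4.png

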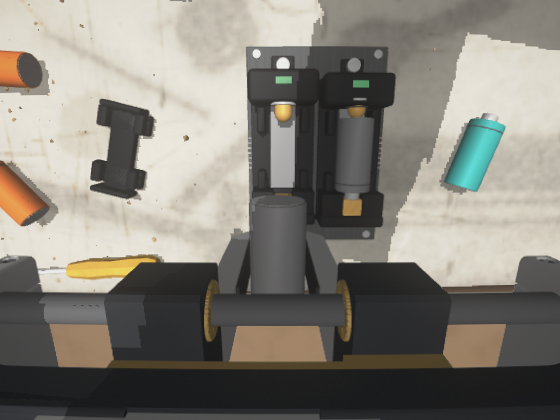

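```bash
python3 crop.py w4 240 40 330 215 4 w4a;  python3 crop.py w4 240 85 330 140 8.5 w4b
```

```text
(no output)
```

View pics/w4a.png

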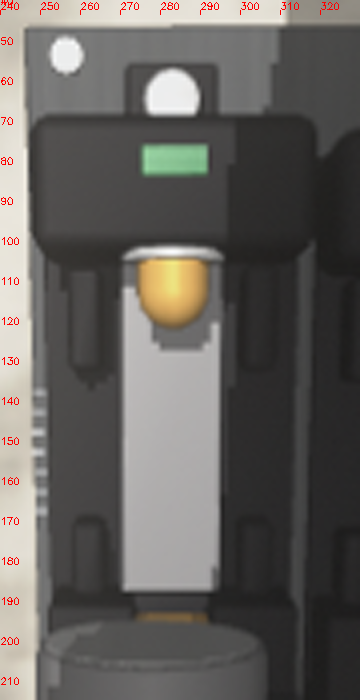

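View pics/w4b.png

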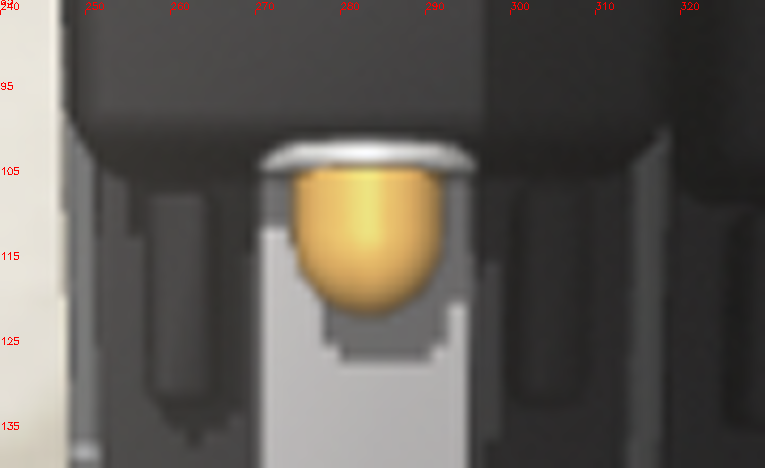

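```bash
python3 - <<'E'
from h import *
import pickle
c,o=pickle.load(open('pics/w4.pkl','rb'))
R=Rn.from_euler('xyz',o['eef_rot']).as_matrix()
def tool(P): return (R.T@(P-o['ee_pos'])*1000).round(1)
for n,u,v,z in [('ballapex',282.9,121.7,.034),('floor near',282.6,130,.018),('floor far',282.4,180,.018),('floorfarend',282.4,187.2,.018),('rail',281.8,122,.027),('ballwidthL',274.3,113,.034),('R',291.4,113,.034),('wall top edge',282,99,.044),('nearplateL',247,47,.006)]:
    P=atz(c,u,v,z);print(n,P.round(4),tool(P))
def toolp(u,v,zt):
    p,d=ray(c,u,v);p=R.T@(p-o['ee_pos']);d=R.T@d
    return ((p+d*(zt-p[2])/d[2])*1000).round(2)
print(toolp(249.6,207,-.002),toolp(306.3,207,-.002),toolp(278,207,-.018))
E
```

```text
ballapex [ 0.5271 -0.038   0.034 ] [  5.8 -80.9 117.2]
floor near [ 0.5341 -0.0381  0.018 ] [  5.8 -73.9 133.2]
floor far [ 0.5825 -0.039   0.018 ] [  5.8 -25.5 133.2]
floorfarend [ 0.5898 -0.0391  0.018 ] [  5.8 -18.2 133.2]
rail [ 0.527  -0.0389  0.027 ] [  4.9 -81.  124.2]
ballwidthL [ 0.5194 -0.0457  0.034 ] [ -2.  -88.5 117.2]
R [ 0.5197 -0.0303  0.034 ] [ 13.4 -88.5 117.2]
wall top edge [ 0.5087 -0.0387  0.044 ] [  4.7 -99.3 107.2]
nearplateL [ 0.4566 -0.0706  0.006 ] [ -28.  -150.8  145.2]
[-14.61 -29.73  -2.  ] [ 16.79 -29.73  -2.  ] [  1.08 -33.52 -18.  ]
```

Request:
drive_tool:
  increments:
    - [[-3,0,0],[1,-5,0],0]
    - [[-6,0,0],[1,-8,0],0]
    - [[-6,0,0],[1.4,-10,0],0]
    - [[-6,0,0],[1,-10,0],0]
    - [[-3,0,0],[0,-10,10],0]
    - [[0,0,0],[0,-10,10],0]
    - [[0,0,0],[0,0,0],0]
    - [[0,0,0],[0,0,0],0]

```text
time_s: 8.98
ee_pos: [0.5655, -0.0394, 0.121]
eef_rot: [2.723, 0.0, 1.554]
force: [0.3, -0.2, -1.7]
grip_width: 0.0314
```

```bash
cat > F.py <<'E'
# state of F (flat end), tilt, in bay frame (axis z .034, apex est .527)
import sys
from h import *
from station import ctrl
o=ctrl.get_obs();R=Rn.from_euler('xyz',o['eef_rot']).as_matrix()
yb=np.radians(-1.0)
B=np.array([[np.cos(yb),-np.sin(yb),0],[np.sin(yb),np.cos(yb),0],[0,0,1]])
a=np.array([.527,-.0394,.034])
f=lambda y,z=-.002:(B.T@(o['ee_pos']+R@np.array([0,y,z])-a)*1000).round(2)
print('t',o['time_s'],'tcp',o['ee_pos'].round(4),'F rel apex',f(-.0335),'post',f(.0405),'tilt',np.degrees(np.arctan2(R[2,1],np.hypot(R[0,1],R[1,1]))).round(2),'yaw',np.degrees(np.arctan2(R[1,1],R[0,1])).round(2))
print('force bay',(B.T@o['force']).round(2),'M',o['moment'].round(2),'grip',round(o['grip_width'],4))
if len(sys.argv)>1:
    # target F (mm rel apex, y,z) and tilt deg -> turn about tool x & shift in new tool frame
    fx,fy,fz,th=map(float,sys.argv[1:5]);t=np.radians(th)
    ey=np.array([np.cos(t),0,np.sin(t)]);ez=np.array([np.sin(t),0,-np.cos(t)]);ex=np.array([0,1,0])
    Rt=B@np.stack([ex,ey,ez],1)
    T=B@np.array([fx,fy,fz])/1e3+a+Rt@np.array([0,.0335,.002])
    print('turn',np.degrees(Rn.from_matrix(R.T@Rt).as_rotvec()).round(2),'shift new',(Rt.T@(T-o['ee_pos'])*1000).round(2),'old',(R.T@(T-o['ee_pos'])*1000).round(2))
E
python3 F.py 3 0 40 24; python3 look.py scene s5
```

```text
t 8.975 tcp [ 0.5655 -0.0394  0.121 ] F rel apex [ 7.09  0.63 75.19] post [ 74.7    0.7  105.29] tilt 24.0 yaw -0.94
force bay [ 0.29 -0.18 -1.65] M [-0.03  0.28  0.01] grip 0.0314
turn [ 0.   -0.02  0.05] shift new [ -0.67 -18.05  30.49] old [ -0.66 -18.06  30.48]
8.975 [ 0.5655 -0.0394  0.121 ] [2.7227e+00 1.0000e-04 1.5543e+00] [ 0.29 -0.19 -1.65] 0.0314
```

View pics/s5.png

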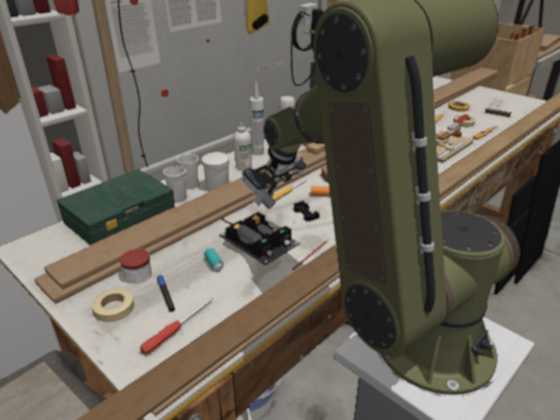

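Request:
drive_tool:
  increments:
    - [[0,0,0],[-0.5,-5,10],0]
    - [[0,0,0],[0,-9,18],0]
    - [[0,0,0],[0,-8,17],0]
    - [[0,0,0],[0,-4,9],0]
    - [[0,0,0],[0,-2.3,4.6],0]
    - [[0,0,0],[0,0,0],0]
    - [[0,0,0],[0,0,0],0]

```text
time_s: 9.9
ee_pos: [0.5632, -0.0398, 0.0561]
eef_rot: [2.722, 0.0, 1.554]
force: [0.2, 0.5, -0.8]
grip_width: 0.0312
```

```bash
python3 F.py 3 0 1 24; python3 look.py wrist w6; python3 crop.py w6 200 50 360 300 2.4 w6a; python3 look.py scene s6; python3 crop.py s6 210 140 330 260 5 s6a
```

```text
t 9.9 tcp [ 0.5632 -0.0398  0.0561] F rel apex [ 4.76  0.23 10.25] post [72.33  0.3  40.41] tilt 24.05 yaw -0.93
force bay [ 0.15  0.47 -0.85] M [ 0.06  0.25 -0.03] grip 0.0312
turn [ 0.05 -0.02  0.06] shift new [-0.26 -5.37  7.77] old [-0.26 -5.38  7.76]
9.9 [ 0.5632 -0.0398  0.0561] [2.7218e+00 2.0000e-04 1.5544e+00] [ 0.16  0.47 -0.85] 0.0312
9.95 [ 0.5631 -0.0397  0.0561] [2.7218e+00 1.0000e-04 1.5544e+00] [ 0.59 -0.12 -1.48] 0.0311
```

View pics/w6a.png

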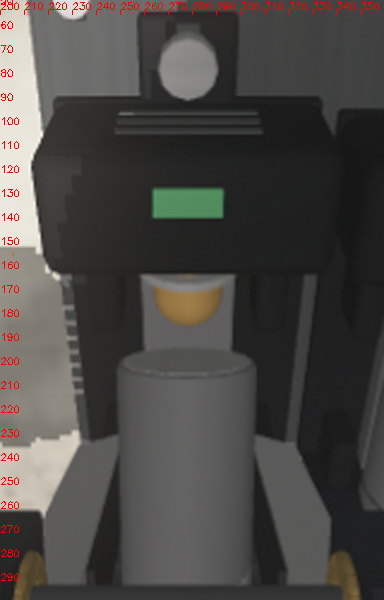

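View pics/s6a.png

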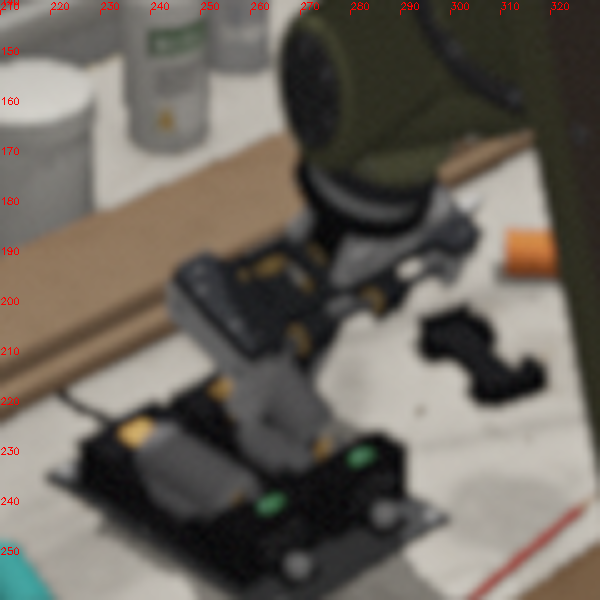

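```bash
python3 - <<'E'
from h import *
import pickle
c,o=pickle.load(open('pics/w6.pkl','rb'))
# lower visible ball silhouette: ray tangent to ball; solve for ball centre x at z=.034
o0,d=ray(c,278.3,185.2); d/=np.linalg.norm(d)
from scipy.optimize import brentq
def dist(cx):
    C=np.array([cx,-.0394,.034]);v=C-o0;return np.linalg.norm(v-d*(v@d))
xs=np.linspace(.49,.54,501);print([ (x,dist(x)) for x in xs if abs(dist(x)-.008)<1e-4])
c,o=pickle.load(open('pics/w4.pkl','rb'))
o0,d=ray(c,282.9,121.7); d/=np.linalg.norm(d)
print([ (x,dist(x)) for x in xs if abs(dist(x)-.008)<1e-4])
E
```

```text
[(np.float64(0.5191), np.float64(0.008033823747706035)), (np.float64(0.5192), np.float64(0.007951633295458614)), (np.float64(0.5378000000000001), np.float64(0.007908052523912839)), (np.float64(0.5379), np.float64(0.007990226195187897)), (np.float64(0.538), np.float64(0.008072431277417188))]
[(np.float64(0.5192), np.float64(0.00802292534196589)), (np.float64(0.5193), np.float64(0.007924513475134056)), (np.float64(0.535), np.float64(0.00799403023294952)), (np.float64(0.5351), np.float64(0.00809246770005581))]
```

Request:
drive_tool:
  increments:
    - [[0,0,0],[-0.2,-2,3],0]
    - [[0,0,0],[0,-2,3],0]
    - [[0,0,0],[0,-0.6,1.5],0]
    - [[0,0,0],[0,0,0],0]
    - [[0,0,0],[0,0,0],0]

```text
time_s: 10.62
ee_pos: [0.5617, -0.0399, 0.0468]
eef_rot: [2.723, 0.0, 1.554]
force: [0.7, -0.3, -1.9]
grip_width: 0.0312
```

```bash
python3 F.py 0 0 1 24
```

```text
t 10.625 tcp [ 0.5617 -0.0399  0.0468] F rel apex [3.33 0.07 1.03] post [70.93  0.14 31.14] tilt 24.0 yaw -0.94
force bay [ 0.71 -0.34 -1.92] M [ 0.06  0.24 -0.03] grip 0.0312
turn [ 0.   -0.02  0.06] shift new [-0.1  -3.06 -1.32] old [-0.1  -3.06 -1.32]
```

Request:
drive_tool:
  increments:
    - [[0,0,0],[0,-0.9,-0.4],0]
    - [[0,0,0],[0,-0.9,-0.4],0]
    - [[0,0,0],[0,-0.9,-0.4],0]
    - [[0,0,0],[0,-0.9,-0.4],0]
    - [[0,0,0],[0,0,0],0]
    - [[0,0,0],[0,0,0],0]

```text
time_s: 11.38
ee_pos: [0.558, -0.0399, 0.047]
eef_rot: [2.722, 0.0, 1.554]
force: [2.4, 0.4, -0.7]
grip_width: 0.0312
```

```bash
python3 F.py -3 0 1 24
```

```text
t 11.375 tcp [ 0.558  -0.0399  0.047 ] F rel apex [-0.38  0.03  1.19] post [67.2   0.11 31.34] tilt 24.04 yaw -0.94
force bay [ 2.41  0.44 -0.72] M [-0.02 -0.39  0.04] grip 0.0312
turn [ 0.04 -0.02  0.06] shift new [-0.07 -2.47 -0.87] old [-0.07 -2.47 -0.87]
```

Request:
drive_tool:
  increments:
    - [[0,0,0],[0,-0.9,-0.4],0]
    - [[0,0,0],[0,-0.9,-0.4],0]
    - [[0,0,0],[0,-0.9,-0.4],0]
    - [[0,0,0],[0,0,0],0]
    - [[0,0,0],[0,0,0],0]

```text
time_s: 12.0
ee_pos: [0.5555, -0.0399, 0.0473]
eef_rot: [2.721, 0.0, 1.554]
force: [7.5, 0.5, 0.0]
grip_width: 0.0313
```

```bash
python3 F.py -5 0 1 24
```

```text
t 12.0 tcp [ 0.5555 -0.0399  0.0473] F rel apex [-2.91  0.01  1.46] post [64.63  0.08 31.69] tilt 24.11 yaw -0.94
force bay [7.51 0.62 0.04] M [ 0.05 -1.04  0.04] grip 0.0313
turn [ 0.11 -0.01  0.06] shift new [-0.04 -2.1  -0.37] old [-0.04 -2.1  -0.37]
```

Request:
drive_tool:
  increments:
    - [[0,0,0],[0,-0.9,-0.3],0]
    - [[0,0,0],[0,-0.9,-0.3],0]
    - [[0,0,0],[0,-0.4,-0.1],0]
    - [[0,0,0],[0,0,0],0]
    - [[0,0,0],[0,0,0],0]

```text
time_s: 12.62
ee_pos: [0.5537, -0.0399, 0.0475]
eef_rot: [2.719, 0.0, 1.554]
force: [9.5, 0.4, -1.9]
grip_width: 0.0312
```

```bash
python3 F.py -6 0 1 18;python3 look.py wrist w7; python3 crop.py w7 200 50 360 300 2.4 w7a
```

```text
t 12.625 tcp [ 0.5537 -0.0399  0.0475] F rel apex [-4.64 -0.02  1.58] post [6.287e+01 5.000e-02 3.191e+01] tilt 24.19 yaw -0.94
force bay [ 9.48  0.55 -1.91] M [ 0.19 -1.5   0.07] grip 0.0312
turn [6.19 0.   0.05] shift new [-0.01 -1.5   3.76] old [-0.01 -1.89  3.57]
12.625 [ 0.5537 -0.0399  0.0475] [2.7194e+00 4.0000e-04 1.5542e+00] [ 9.49  0.38 -1.91] 0.0312
```

View pics/w7a.png

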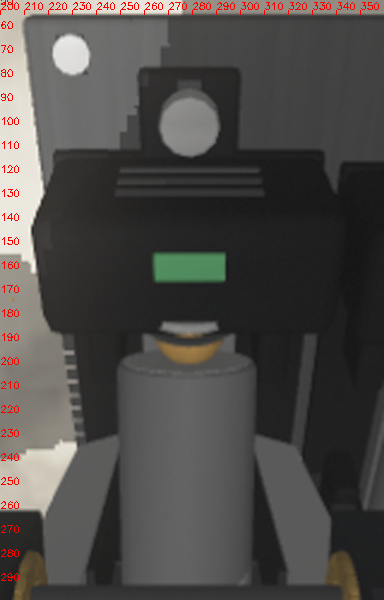

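Request:
drive_tool:
  increments:
    - [[1.5,0,0],[0,-0.4,0.9],0]
    - [[1.5,0,0],[0,-0.4,0.9],0]
    - [[1.5,0,0],[0,-0.4,0.9],0]
    - [[1.5,0,0],[0,-0.4,0.9],0]
    - [[0,0,0],[0,0,0],0]
    - [[0,0,0],[0,0,0],0]

```text
time_s: 13.42
ee_pos: [0.5541, -0.0399, 0.0438]
eef_rot: [2.823, 0.001, 1.554]
force: [11.8, 0.8, -0.4]
grip_width: 0.0312
```

```bash
python3 F.py -6.8 0 0.8 13
```

```text
t 13.425 tcp [ 0.5541 -0.0399  0.0438] F rel apex [-5.37 -0.06  1.2 ] post [6.491e+01 1.000e-02 2.439e+01] tilt 18.26 yaw -0.94
force bay [11.8   1.01 -0.36] M [ 0.16 -1.96  0.04] grip 0.0312
turn [5.26 0.01 0.06] shift new [ 0.03 -1.53  3.14] old [ 0.03 -1.81  2.99]
```

Request:
drive_tool:
  increments:
    - [[1.3,0,0],[0,-0.4,0.8],0]
    - [[1.3,0,0],[0,-0.4,0.8],0]
    - [[1.3,0,0],[0,-0.4,0.8],0]
    - [[1.3,0,0],[0,-0.4,0.8],0]
    - [[0,0,0],[0,0,0],0]
    - [[0,0,0],[0,0,0],0]

```text
time_s: 14.18
ee_pos: [0.5538, -0.0399, 0.0405]
eef_rot: [2.912, 0.0, 1.554]
force: [12.7, 0.9, 1.5]
grip_width: 0.0313
```

```bash
python3 F.py -7 0 0.5 9;python3 look.py wrist w8; python3 crop.py w8 200 150 360 300 4 w8a
```

```text
t 14.175 tcp [ 0.5538 -0.0399  0.0405] F rel apex [-6.23 -0.06  0.86] post [6.584e+01 1.000e-02 1.767e+01] tilt 13.13 yaw -0.95
force bay [12.66  1.11  1.53] M [ 0.21 -2.23  0.06] grip 0.0313
turn [4.13 0.02 0.05] shift new [ 0.03 -0.87  2.65] old [ 0.03 -1.06  2.58]
14.175 [ 0.5538 -0.0399  0.0405] [2.9124e+00 5.0000e-04 1.5542e+00] [12.68  0.89  1.53] 0.0313
```

View pics/w8a.png

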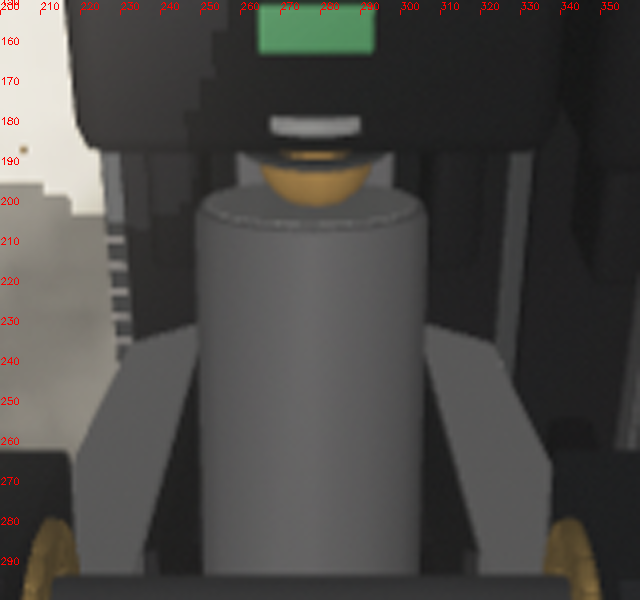

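Request:
drive_tool:
  increments:
    - [[0,0,0],[0,-0.5,0],0]
    - [[1.4,0,0],[0,-0.2,0.9],0]
    - [[1.4,0,0],[0,-0.2,0.9],0]
    - [[1.4,0,0],[0,-0.2,0.9],0]
    - [[0,0,0],[0,0,0],0]
    - [[0,0,0],[0,0,0],0]

```text
time_s: 14.98
ee_pos: [0.5536, -0.0399, 0.0378]
eef_rot: [2.985, 0.0, 1.554]
force: [14.6, -0.2, 1.8]
grip_width: 0.0311
```

```bash
python3 F.py -7.2 0 0.5 5
```

```text
t 14.975 tcp [ 0.5536 -0.0399  0.0378] F rel apex [-6.81 -0.04  0.54] post [6.629e+01 3.000e-02 1.209e+01] tilt 8.97 yaw -0.94
force bay [14.62  0.07  1.84] M [ 0.21 -2.41 -0.  ] grip 0.0311
turn [3.97 0.02 0.05] shift new [ 0.   -0.45  2.34] old [ 0.01 -0.62  2.3 ]
```

Request:
drive_tool:
  increments:
    - [[1,0,0],[0,-0.1,0.55],0]
    - [[1,0,0],[0,-0.1,0.55],0]
    - [[1,0,0],[0,-0.1,0.55],0]
    - [[1,0,0],[0,-0.1,0.55],0]
    - [[0,0,0],[0,0,0],0]
    - [[0,0,0],[0,0,0],0]

```text
time_s: 15.72
ee_pos: [0.5534, -0.0399, 0.0354]
eef_rot: [3.055, 0.0, 1.554]
force: [14.5, 0.4, 1.9]
grip_width: 0.0312
```

```bash
python3 F.py -7 0 0.3 1
```

```text
t 15.725 tcp [ 0.5534 -0.0399  0.0354] F rel apex [-7.1  -0.02  0.49] post [6.662e+01 5.000e-02 6.910e+00] tilt 4.97 yaw -0.94
force bay [14.49  0.67  1.95] M [ 0.15 -2.5  -0.  ] grip 0.0312
turn [3.97 0.02 0.06] shift new [-0.01  0.04  2.52] old [-0.01 -0.13  2.52]
```

Request:
drive_tool:
  increments:
    - [[1,0,0],[0,0,0.55],0]
    - [[1,0,0],[0,0,0.55],0]
    - [[1,0,0],[0,0,0.55],0]
    - [[1,0,0],[0,0,0.5],0]
    - [[0,0,0],[0,0,0],0]
    - [[0,0,0],[0,0,0],0]

```text
time_s: 16.48
ee_pos: [0.5535, -0.0399, 0.0331]
eef_rot: [3.125, 0.0, 1.554]
force: [15.3, 1.0, 1.2]
grip_width: 0.0311
```

```bash
python3 F.py -7 0 0 0;python3 look.py wrist w9; python3 crop.py w9 200 150 360 300 4 w9a;python3 look.py top t9;python3 crop.py t9 205 160 345 260 5.6 t9a
```

```text
t 16.475 tcp [ 0.5535 -0.0399  0.0331] F rel apex [-7.05 -0.05  0.51] post [6.694e+01 3.000e-02 1.750e+00] tilt 0.96 yaw -0.94
force bay [15.3   1.3   1.21] M [ 0.12 -2.58 -0.04] grip 0.0311
turn [0.96 0.02 0.06] shift new [0.01 0.02 1.07] old [0.01 0.   1.07]
16.475 [ 0.5535 -0.0399  0.0331] [3.1249e+00 4.0000e-04 1.5543e+00] [15.32  1.03  1.21] 0.0311
16.525 [ 0.5535 -0.0399  0.0331] [3.1248e+00 4.0000e-04 1.5543e+00] [14.04  0.57  0.67] 0.0312
```

View pics/w9a.png

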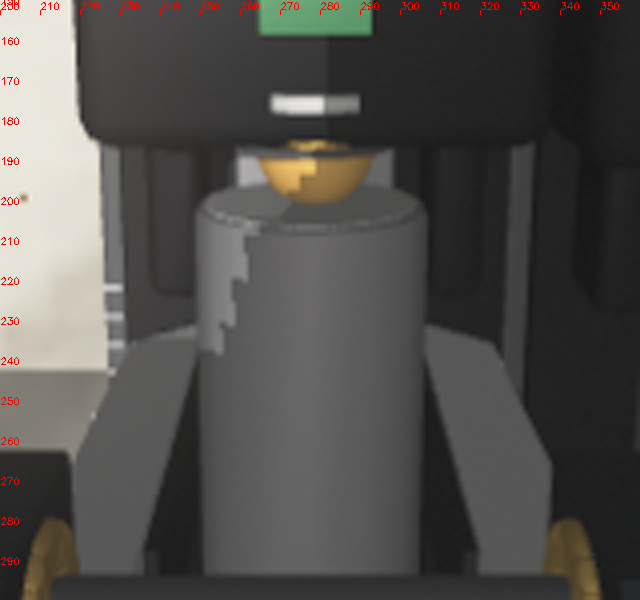

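View pics/t9a.png

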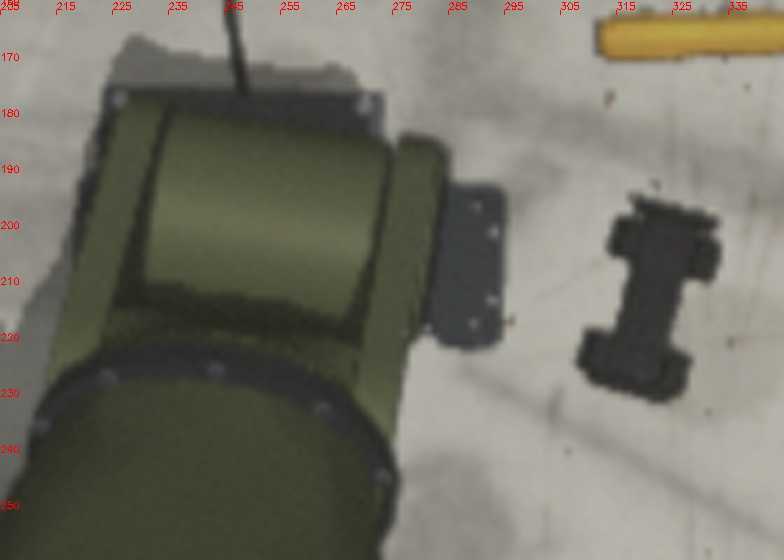

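Request:
drive_tool:
  increments:
    - [[0.5,0,0],[0,0,0.4],0]
    - [[0.5,0,0],[0,0,0.3],0]
    - [[0,0,0],[0,0,0],0]
    - [[0,0,0],[0,0,0],0]

```text
time_s: 17.08
ee_pos: [0.5535, -0.0399, 0.0324]
eef_rot: [-3.141, 0.0, 1.554]
force: [14.4, -0.5, 2.0]
grip_width: 0.031
```

```bash
python3 F.py -7 0 0 0
```

```text
t 17.075 tcp [ 0.5535 -0.0399  0.0324] F rel apex [-7.01 -0.03  0.42] post [6.699e+01 4.000e-02 3.800e-01] tilt -0.04 yaw -0.95
force bay [14.43 -0.28  1.97] M [ 0.16 -2.5  -0.03] grip 0.031
turn [-0.04  0.02  0.05] shift new [-0.    0.01  0.4 ] old [-0.    0.01  0.4 ]
```

Request:
drive_tool:
  increments:
    - [[0,0,0],[0,0,0.3],0]
    - [[0,0,0],[0,0,0.3],0]
    - [[0,0,0],[0,0,0],0]
    - [[0,0,0],[0,0,0],0]

```text
time_s: 17.58
ee_pos: [0.5535, -0.0399, 0.032]
eef_rot: [-3.141, 0.0, 1.554]
force: [14.0, 0.5, 3.5]
grip_width: 0.0311
```

```bash
python3 F.py -7 0 0 0
```

```text
t 17.575 tcp [ 0.5535 -0.0399  0.032 ] F rel apex [-6.95 -0.02 -0.  ] post [ 6.705e+01  5.000e-02 -3.000e-02] tilt -0.02 yaw -0.94
force bay [13.97  0.73  3.51] M [ 0.16 -2.34 -0.02] grip 0.0311
turn [-0.02  0.02  0.06] shift new [-0.01 -0.05 -0.02] old [-0.01 -0.05 -0.02]
```

Request:
drive_tool:
  increments:
    - [[0,0,0],[0,0.4,0],0]
    - [[0,0,0],[0,0.4,0],0]
    - [[0,0,0],[0,0.4,0],0]
    - [[0,0,0],[0,0.4,0],0]
    - [[0,0,0],[0,0,0],0]
    - [[0,0,0],[0,0,0],0]

```text
time_s: 18.32
ee_pos: [0.5548, -0.0399, 0.0319]
eef_rot: [-3.14, 0.0, 1.554]
force: [11.1, 0.5, 4.0]
grip_width: 0.031
```

```bash
python3 F.py -6 0 0 0
```

```text
t 18.325 tcp [ 0.5548 -0.0399  0.0319] F rel apex [-5.66 -0.03 -0.08] post [ 6.834e+01  4.000e-02 -1.800e-01] tilt -0.07 yaw -0.94
force bay [11.1   0.72  3.96] M [ 0.14 -2.01 -0.05] grip 0.031
turn [-0.07  0.02  0.06] shift new [ 0.   -0.34 -0.13] old [ 0.   -0.34 -0.13]
```

Not yet clearly on the fixed contact; ease a little further in small steps.

Request:
drive_tool:
  increments:
    - [[0,0,0],[0,0.4,0],0]
    - [[0,0,0],[0,0.4,0],0]
    - [[0,0,0],[0,0,0],0]
    - [[0,0,0],[0,0,0],0]

```text
time_s: 18.82
ee_pos: [0.5549, -0.0399, 0.0314]
eef_rot: [-3.138, 0.0, 1.554]
force: [8.7, 0.1, 3.1]
grip_width: 0.0311
```

```bash
python3 F.py -6 0 0 0
```

```text
t 18.825 tcp [ 0.5549 -0.0399  0.0314] F rel apex [-5.58 -0.04 -0.45] post [ 6.842e+01  3.000e-02 -6.800e-01] tilt -0.18 yaw -0.94
force bay [8.7  0.21 3.08] M [-0.03 -1.53  0.05] grip 0.0311
turn [-0.18  0.02  0.06] shift new [ 0.01 -0.42 -0.55] old [ 0.01 -0.42 -0.55]
```

Request:
drive_tool:
  increments:
    - [[0,0,0],[0,0,0],0.33]
    - [[0,0,0],[0,0,0],0.35]
    - [[0,0,0],[0,0,0],0.37]
    - [[0,0,0],[0,0,0],0.39]
    - [[0,0,0],[0,0,0],0.4]
    - [[0,0,0],[0,0,0],0.4]
    - [[0,0,0],[0,0,0],0.4]
  squeeze: 10

```text
time_s: 19.7
ee_pos: [0.5535, -0.0398, 0.0305]
eef_rot: [-3.135, 0.0, 1.554]
force: [-0.2, -0.8, 0.5]
grip_width: 0.0377
```

```bash
python3 F.py -6 0 0 0;python3 look.py wrist w10; python3 crop.py w10 200 150 360 300 4 w10a
```

```text
t 19.7 tcp [ 0.5535 -0.0398  0.0305] F rel apex [-6.95  0.07 -1.27] post [67.04  0.15 -1.79] tilt -0.4 yaw -0.93
force bay [-0.21 -0.79  0.54] M [-0.    0.01  0.04] grip 0.0377
turn [-0.4   0.    0.07] shift new [-0.11  0.97 -1.51] old [-0.11  0.96 -1.52]
19.7 [ 0.5535 -0.0398  0.0305] [-3.1345  0.      1.5545] [-0.23 -0.78  0.54] 0.0377
```

View pics/w10a.png

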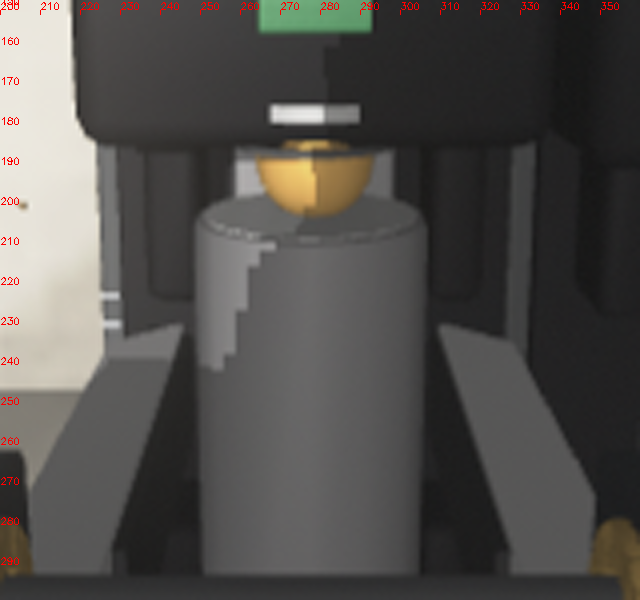

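Request:
drive_tool:
  increments:
    - [[0,0,0],[0,0,-3],0.4]
    - [[0,0,0],[0,0,-10],0.4]
    - [[0,0,0],[0,0,-25],0.4]
    - [[0,0,0],[0,0,-30],0.4]
    - [[0,0,0],[0,20,-30],0.5]
    - [[0,0,0],[0,30,-20],0.7]
    - [[0,0,0],[0,20,0],0.7]
    - [[0,0,0],[0,0,0],0.7]
    - [[0,0,0],[0,0,0],0.7]

```text
time_s: 20.88
ee_pos: [0.6236, -0.0409, 0.1479]
eef_rot: [-3.134, -0.0, 1.554]
force: [-0.5, -0.1, -0.3]
grip_width: 0.0658
```

```bash
python3 F.py ;python3 look.py wrist w11; python3 crop.py w11 230 30 370 240 2.8 w11a
```

```text
t 20.875 tcp [ 0.6236 -0.0409  0.1479] F rel apex [ 63.13   0.17 116.15] post [137.13   0.25 115.58] tilt -0.44 yaw -0.94
force bay [-0.5  -0.09 -0.33] M [-0.01 -0.02 -0.02] grip 0.0658
20.875 [ 0.6236 -0.0409  0.1479] [-3.1338e+00 -1.0000e-04  1.5544e+00] [-0.5  -0.08 -0.33] 0.0658
```

View pics/w11a.png

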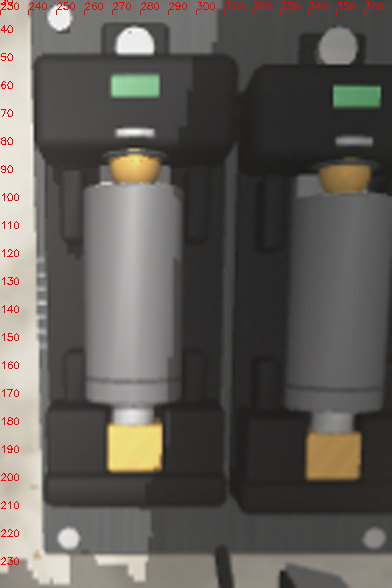

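```bash
python3 -c "
from station import ctrl
print(ctrl.hand_in())"
```

```text
the job is handed in; nothing more can be done
None
```

I loaded the grey cell into the empty bay and handed the job in at about 21 s of the 72 s allowed. The hand-in gives no verdict, so success isn't confirmed.

**What I did:** I gripped the cell in its caddy and tipped it 24° with the post end up. I pressed its flat end on the sprung contact, tipped the post down into its slot, eased it onto the fixed contact and let go.

**Forces:**
- **While tipped:** the wrist sensor read about 9.5 N at 24° and 11.8 N at 18°, with the post at least 24 mm above its place.
- **Peak:** the highest reading along the bay was about 15 N. This is close to the 16 N stop, though the spring's travel stayed about 1 mm short of it.
- **Letting go:** the reading dropped to about zero.

**Last checks:** the last wrist picture shows the cell centred between the rails, with the post against the brass contact. It looks the same as the charging cell beside it: about 218 px of body visible against 217 px, with the same gap at the post.

**Disagreements and unchecked points:**
- **Wrist camera offset:** it read about 1 mm off sideways, so I lined the cell up with the bay within the same picture.
- **Caddy grasp:** there was about 6.6 N of sideways force when the jaws closed, and it went away on lifting.
- **Not measured:** I couldn't measure the final 20 N grip on the charger directly. I also didn't measure the bystanders afterwards, though nothing was driven near them.

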